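# Wind the rolling mill back to its set gap

### The arm

A 6-joint arm with a two-finger parallel gripper is mounted at the origin on the work surface. World frame = base frame: x ahead of the robot, y to its left, z up, the work surface at z = 0. Lengths are in m, angles in degrees, forces in N, time in s.
With the tool pointing down it reaches from about 0.35 to 0.875 m from the base axis. Payload 4.2 kg.
Tool frame: the origin (TCP) lies on the centre line of the jaws, within the pads' length; the fingertips stand 11 mm ahead of it and the grasp point (between the pads) lies 8 mm behind it; z points along the fingers, y is the line along which they close (so a half turn about z gives the same grasp; the last joint's range is limited). The gripper opens to 87 mm and grips with 3 to 60 N. Pads are 19 mm wide; open, the fingers measure 117 mm over their backs; the gripper's body (75 mm by 190 mm) begins 51 mm behind the grasp point.
Start: joints at [-61.043, 22.042, 0.453, 0, -68.411, -14.817], TCP at [0.153, -0.606, 0.201] pointing down, gripper open.
Joint ranges: [-179.83, 179.83], [-69.29, 118.12], [-61.27, 80.66], [-181.25, 117.63], [-171.15, -9.14], [-177.46, 177.46]. Speed limits (degrees/s): [159.86, 159.86, 180, 180, 180, 180].

### API

Orientations are given as a 3x3 rotation matrix whose columns are the frame's x, y, z axes.
In Python, from station import r gives the robot as it stands.
- The arm moves only by the tool servo_tool, never from a script. Its argument "commands" is a list that holds one entry, the list of rows, each a list of 7 numbers: the closure, from 0 (fully open) to 1 (shut), then the shift along the tool's x, y, z in mm, then the turn, a rotation vector about the tool's x, y, z in rad. In form: [[[claw, x, y, z, ax, ay, az], ...]]. A call has exactly 5 rows; each row is the pose to reach, as a shift and turn from the pose commanded when the call began, along the tool's axes at that moment; what a row does not reach only later rows make up. A row lasts 1/10 s, in which the tool goes at most 50 mm and 8.59 degrees, less where a joint would pass 70% of its speed; a pose out of reach is approached as far as the arm can. A call with a gripper value outside its range is refused whole. The fingers move at their own pace and stop on an object; the grip force is fixed at half the most. Time passes only in rows, so rows that repeat a pose let the fingers close, or fill a call up. It gives the time, the measured TCP pose, the force, the opening and the grip force at its end, in the units of the state.
- r.sense(): the state, without advancing time (a new reading comes with each control period).
- r.capture(name): name is "scene" or "side" or "wrist"; returns a dict with "pixels" (480x640x3 uint8, red, green, blue), "camera_matrix" (3x3 intrinsics, pixels), "dist" ([k1, k2, p1, p2, k3] as OpenCV has them; the pictures are not rectified), "R" (3x3) and "t" (3): a world point X has camera coordinates R X + t. Camera axes: x right, y down, z forward; pixel columns grow to the right and rows downward; lengths in m; the calibration is good to about 2 mm. A picture is of the moment at which its call begins. There is no depth.
- r.finish_job(): hands the job in; it is judged then, once.
The state is a dict: "time_s": time; "joints": joint angles; "joint_velocities": joint speeds; "effort": joint torques, N m; "tcp_pos": TCP position; "ee_rot": TCP orientation; "wrist_force": force on the tool from outside, world axes, zero at the start; "moment": the same for the moment, N m; "gripper_width": opening from 0.0 (shut) to 1.0 (fully open); "gripper_force": force on a finger pad.
Only numpy, scipy, OpenCV 4.12 (cv2) and the standard library are available. Lean on these libraries where they do the work, as an engineer would, in place of code of your own. Each camera call takes 0.05 s, during which the arm holds its last target. There are 200 camera calls.

### The job

The hand rolling mill was opened up to wipe its rolls: bring it back to the set gap by pushing the T-handle on top round clockwise (seen from above) with the fingertips, lightly and without gripping it, until the index line on its round brass skirt lines up with the zero line of the scale plate underneath (the one thick, longest line). Never wind it past the zero line by as much as a whole scale division; then take the hand away and leave everything else on the bench where it is.

Things in the scene. Friction and masses are not known exactly. Their poses are not given: they have to be found in the camera images.
- handle_hub (a point): Point on the vertical turning axis of the T-handle, at the height of its cross bar's centre line, about 242 mm above the bench. Steel hub 26 mm in diameter, its top 12 mm above this point. Below the bar turns the handle's flat round brass skirt, 80 mm in diameter, its top 25 mm below this point; between bar and skirt beside the hub is free air.
- bar_end (a point): Centre of one of the two black balls (18 mm across) at the ends of the T-handle's cross bar, 75 mm from the turning axis, same height as the hub point. The steel bar is straight, level, 10 mm thick, runs through the hub and reaches 75 mm to both sides, at right angles to the index line; this end lies a quarter turn anticlockwise of the index line, seen from above.
- index_line (a point): Outer end of the index line: a black line 5 mm wide running radially on the top of the T-handle's brass skirt, from 16 mm out to its rim. The point lies on the rim, 40 mm from the turning axis, on the skirt's top. It turns with the handle.
- scale_plate: Flat aluminium scale plate, 120 mm diameter, 4 mm thick, on top of the mill, fixed; origin: centre of its underside, on the turning axis; x axis along the zero line, z up. Black lines every 10 degrees round its edge (36 divisions), every third a little longer; the zero line is the only thick one (5 mm) and the longest, reaching in to the skirt's rim.
- zero_line (a point): Middle of the zero line, 50 mm from the turning axis, on the scale plate's top.
- t_handle (a joint): Turn of the T-handle in rad, growing clockwise seen from above. The index line starts 40 to 166 degrees short of the zero line; the value at the zero line differs from run to run. The screw is stiff (about 0.2 N m: 4 N pushed at 50 mm from the axis), stays where it is left and does not coast. Stops at 0 and 4.2 rad, neither near the zero line.
- mill: The rolling mill, fixed to the bench: green frame, base 160 mm (x) by 190 mm (y), two steel rolls, dark gear guard on top (208 mm high) carrying scale plate and T-handle; origin on the bench right below the turning axis. The crank on its -y side reaches to x = 140 mm, y = -202 mm, at most 120 mm high. Total height 254 mm.
- silver_strip: Bystander: flat strip of sheet metal 25 by 110 by 5 mm lying in front of the mill; origin at the centre of its underside.
- wire_spool: Bystander: standing spool of copper wire, 54 mm diameter, 40 mm high; origin at the centre of its underside.
- paste_jar: Bystander: white closed jar, 64 mm diameter, 75 mm high; origin at the centre of its underside.
- bench_block: Bystander: square steel block on a rubber foot, 70 by 70 by 30 mm; origin at the centre of its underside.
- hammer: Bystander: hammer with a wooden handle lying on the bench.
- findings_dish: Bystander: open glass dish, 72 mm diameter, 45 mm high, with brass and steel findings; origin at the centre of its underside.
- solder_brick: Bystander: soldering brick 100 by 150 by 28 mm with a honeycomb plate on it (40 mm high in all); origin at the centre of its underside.
- pliers: Bystander: pliers, about 160 mm long, 13 mm high, lying on the bench.

How it is judged (in metres and radians):
At the end, for the whole second after the job is handed in: The outer end of the index line lies within 2.5 mm, measured sideways, of the zero line's centre line (about 3.6 degrees, a third of a division), and the T-handle is at rest; no bystander has moved more than 15 mm (y of index_line in the frame of scale_plate between -0.0025 and 0.0025 m and x of index_line in the frame of scale_plate above 0.03 m and velocity of joint t_handle between -0.05 and 0.05 rad/s and distance of each of silver_strip, wire_spool, paste_jar, bench_block, hammer, findings_dish, solder_brick, pliers from where it was at the start of the episode below 0.015 m); the robot touches nothing.
It fails at once if the T-handle is wound past the zero line by a whole division (10 degrees) (y of index_line in the frame of scale_plate below -0.0069 m and x of index_line in the frame of scale_plate above 0 m).
It fails at once if the T-handle is gripped or shoved hard (over 25 N between fingers and mill) (contact force between the fingers and mill above 25 N).
It fails at once if a bystander is lifted, carried or pushed more than 15 mm (distance of any of silver_strip, wire_spool, paste_jar, bench_block, hammer, findings_dish, solder_brick, pliers from where it was at the start of the episode above 0.015 m).
It also fails if it takes over 45 s, if anything falls off the work surface, if the arm or the gripper's body presses on something with over 40 N, if the wrist force passes 120 N, or if a joint passes its speed limit or range.

## Working session

There is one attempt and no reset: what is moved stays moved. The work goes in short steps, Python scripts to look and compute and a tool call to move; the robot and the scene stay as the last step left them, time stands still between calls to the robot, and variables do not carry over. Pictures are saved under pics/ and viewed, at most 10 in all, crops included, and the job is handed in when it is done.

Besides the shell and the picture viewer there is one more tool, called after "Call:" in YAML: its name, and indented under it one key for each argument. servo_tool: Moves the arm, as the interface text tells. Its arguments: {"type":"object","properties":{"commands":{"type":"array","items":{"type":"array","items":{"type":"array","items":{"type":"number"}}}}},"required":["commands"]}

```bash
mkdir -p pics; ls; python3 - <<'E'
from station import r
import cv2,pickle
s=r.sense();print(s)
d={}
for n in("scene","side"):
    c=r.capture(n);d[n]=c;cv2.imwrite(f"pics/{n}0.png",c["pixels"][:,:,::-1]);print(n,c["R"],c["t"],c["camera_matrix"],c["dist"])
pickle.dump(d,open("c0.pkl","wb"))
E
```

```text
pics
{'time_s': 0.0, 'joints': array([-6.10415936e+01,  2.20883903e+01,  3.78950152e-01, -3.03683053e-02,
       -6.84105341e+01, -1.48145487e+01]), 'joint_velocities': array([-0.05228619,  0.00544602, -0.03480167,  0.06350735,  0.09956799,
       -0.10997795]), 'effort': array([-5.52002075e-04, -3.90672112e+01,  1.87398559e+01,  4.21966508e+00,
        1.09457213e-02, -1.93088026e-04]), 'tcp_pos': array([ 0.1525625 , -0.60541393,  0.19967539]), 'ee_rot': array([[-9.69732999e-01, -2.44167096e-01, -5.82588066e-04],
       [-2.44167784e-01,  9.69730790e-01,  2.07072073e-03],
       [ 5.93517177e-05,  2.15029546e-03, -9.99997686e-01]]), 'wrist_force': array([ 0.15773483, -0.95124915,  0.01375947]), 'moment': array([ 0.00100674, -0.01975432, -0.01335166]), 'gripper_force': 0.0, 'gripper_width': 0.9977298572704847}
scene [[ 0.57702097  0.8167271  -0.00191092]
 [ 0.60927045 -0.43200782 -0.6649502 ]
 [-0.54390838  0.38252594 -0.74688525]] [-0.26544547 -0.187188    1.88681275] [[497.28641964   0.         300.44786403]
 [  0.         497.28641964 248.02421076]
 [  0.           0.           1.        ]] [-0.11833221  0.          0.          0.          0.        ]
side [[-0.90383462 -0.42747285 -0.01870677]
 [-0.28591634  0.63590264 -0.71685402]
 [ 0.31833131 -0.64256891 -0.69697229]] [0.43585083 0.22681575 1.14479208] [[458.75455822   0.         310.56408658]
 [  0.         458.75455822 241.29399053]
 [  0.           0.           1.        ]] [-0.03292715  0.          0.          0.          0.        ]
```

View pics/scene0.png

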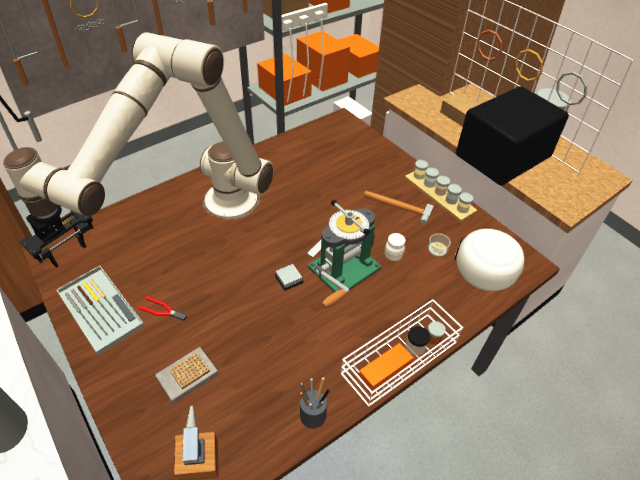

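View pics/side0.png

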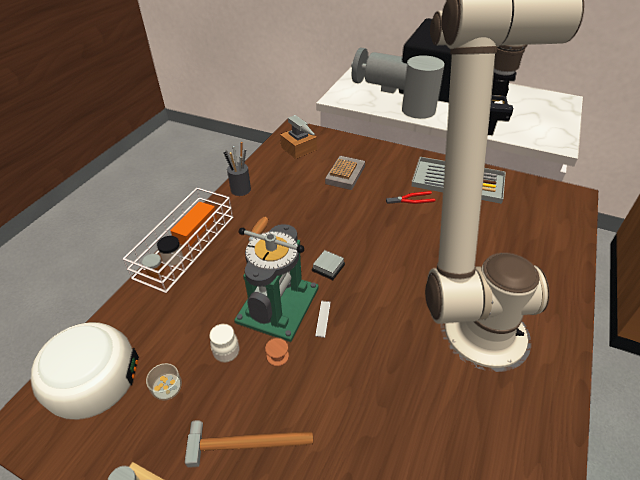

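The scene view shows the mill top at about (349,221). In the side view it is at about (271,245), with bar balls near (242,231) and (300,248). I'll enlarge both.

```bash
python3 - <<'E'
import cv2,pickle,numpy as np
d=pickle.load(open("c0.pkl","rb"))
a=d["scene"]["pixels"][190:250,310:390];b=d["side"]["pixels"][215:285,230:310]
A=cv2.resize(a,None,fx=7,fy=7,interpolation=cv2.INTER_CUBIC)[:,:,::-1]
B=cv2.resize(b,None,fx=8,fy=8,interpolation=cv2.INTER_CUBIC)[:,:,::-1]
cv2.imwrite("pics/a.png",A);cv2.imwrite("pics/b.png",B)
E
```

```text
(no output)
```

View pics/b.png

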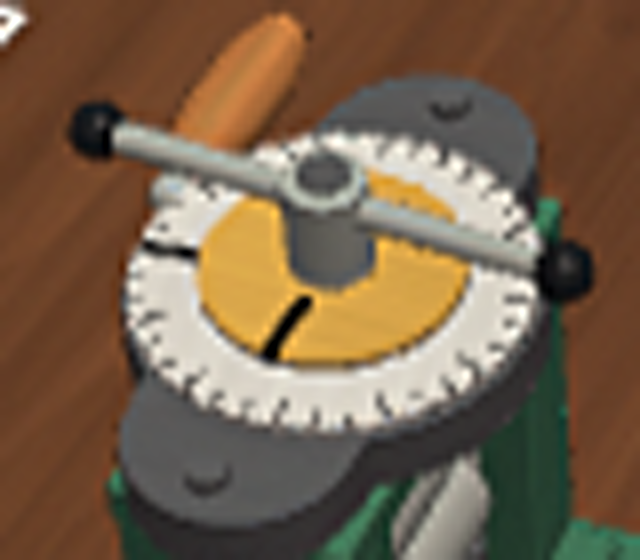

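View pics/a.png

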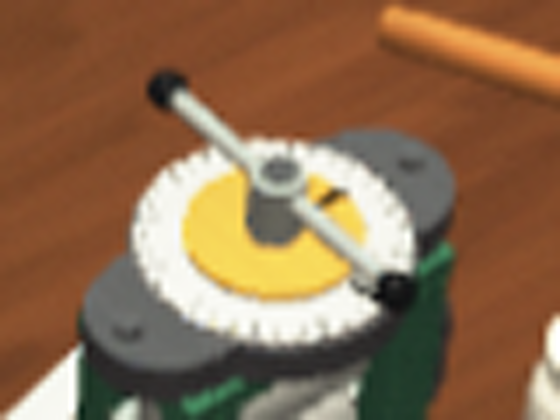

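The enlarged side view shows balls at about (242,231) and (300.6,248.8), the outer end of the index line at (263.5,259.6), and the zero line from (248.5,245.6) to (254.6,246.8). In the scene view the balls are at (333.9,202.6) and (366.7,231.6).

```bash
cat >h.py <<'E'
import cv2,numpy as np
def ray(c,p):
    u=cv2.undistortPoints(np.array([[p]],float),c["camera_matrix"],np.array(c["dist"]))[0,0]
    R=np.array(c["R"]);t=np.array(c["t"]);return -R.T@t,R.T@np.array([u[0],u[1],1])
def onz(c,p,z):
    o,d=ray(c,p);return o+d*(z-o[2])/d[2]
def ang(v):return np.degrees(np.arctan2(v[1],v[0]))
E
python3 - <<'E'
import pickle
from h import *
np.set_printoptions(precision=4,suppress=True)
d=pickle.load(open("c0.pkl","rb"))
for n,p,q in(("side",(242,231.2),(300.6,248.7)),("scene",(333.9,202.6),(366.7,231.6))):
    P,Q=[onz(d[n],x,.242) for x in(p,q)];print(n,P,Q,(P+Q)/2,np.linalg.norm(P-Q),ang(P-Q),ang(Q-P))
    if n=="side":C=(P+Q)/2
s=d["side"]
I=onz(s,(263.4,259.5),.217);Z=[onz(s,x,.212) for x in((248.4,245.5),(254.6,246.7))]
print("index",I,np.linalg.norm((I-C)[:2]),ang(I-C))
for z in Z:print("zero",z,np.linalg.norm((z-C)[:2]),ang(z-C))
E
```

```text
side [0.5869 0.1429 0.242 ] [0.4364 0.1384 0.242 ] [0.5116 0.1407 0.242 ] 0.15052792221275177 1.7167578949170033 -178.28324210508302
scene [0.4417 0.1388 0.242 ] [0.5934 0.1413 0.242 ] [0.5176 0.1401 0.242 ] 0.15176299271400373 -179.06133497938015 0.9386650206198482
index [0.5099 0.182  0.217 ] 0.04142873911422078 92.48579537679977
zero [0.5674 0.153  0.212 ] 0.057097172854746574 12.47884407813006
zero [0.552  0.1504 0.212 ] 0.04151674992282418 13.64184603912164
```

Index is at about 92°, zero at about 13°, so the turn is about 79° clockwise. I'll push the ball end nearer the robot from its −y side with closed fingers. Helper next.

```bash
cat >>h.py <<'E'
C=np.array([.5145,.1404])
def pose(phi,off,z,r=.046):
    a=np.radians(phi);u=np.array([np.cos(a),np.sin(a)]);n=np.array([-u[1],u[0]])
    return np.r_[C+r*u+off*n,z],phi+90
def shift(s,p,yaw):
    R=np.array(s["ee_rot"]);d=R.T@(p-s["tcp_pos"])*1000
    dy=(yaw-ang(R[:,0])+180)%360-180
    return np.round(d,1),round(-np.radians(dy),3)
E
python3 - <<'E'
from h import *
from station import r
s=r.sense();print(shift(s,*pose(181.5,.04,.29)))
E
```

```text
(array([-479.5,  606.1,  -89.1]), np.float64(-1.35))
```

Call:
servo_tool:
  commands:
    - [[1, -28, 36, -18, 0, 0, -0.08], [1, -56, 72, -36, 0, 0, -0.16], [1, -84, 108, -54, 0, 0, -0.24], [1, -112, 143, -72, 0, 0, -0.32], [1, -140, 178, -89, 0, 0, -0.4]]

```text
time_s: 0.6
tcp_pos: [0.2452, -0.3974, 0.2901]
ee_rot: [[-0.796, -0.605, -0.0], [-0.605, 0.796, 0.0], [-0.0, 0.0, -1.0]]
wrist_force: [1.2, 0.1, -0.1]
gripper_width: 0.634
gripper_force: 0.0
```

```bash
python3 - <<'E'
from h import *
from station import r
s=r.sense();print(s["tcp_pos"],s["time_s"],s["gripper_width"],shift(s,*pose(181.5,.04,.29)))
E
```

```text
[ 0.2451666  -0.39744379  0.29010745] 0.6 0.6336563159546722 (array([-4.791e+02,  2.598e+02,  3.000e-01]), np.float64(-0.947))
```

Call:
servo_tool:
  commands:
    - [[1, -43, 23, 0, 0, 0, -0.09], [1, -86, 47, 0, 0, 0, -0.18], [1, -129, 70, 0, 0, 0, -0.27], [1, -172, 93, 0, 0, 0, -0.36], [1, -215, 117, 0, 0, 0, -0.45]]

```text
time_s: 1.1
tcp_pos: [0.3461, -0.1744, 0.2897]
ee_rot: [[-0.453, -0.891, 0.0], [-0.891, 0.453, 0.0], [-0.0, -0.0, -1.0]]
wrist_force: [0.8, -0.6, -0.3]
gripper_width: 0.174
gripper_force: 0.0
```

```bash
python3 - <<'E'
from h import *
from station import r
s=r.sense();print(s["tcp_pos"],s["time_s"],s["gripper_width"],shift(s,*pose(181.5,.04,.29)))
E
```

```text
[ 0.34606769 -0.17438604  0.2897105 ] 1.1 0.17385614024167328 (array([-2.999e+02,  1.400e+01, -2.000e-01]), np.float64(-0.497))
```

Call:
servo_tool:
  commands:
    - [[1, -45, 2, 0, 0, 0, -0.1], [1, -90, 4, 0, 0, 0, -0.2], [1, -135, 6, 0, 0, 0, -0.3], [1, -180, 8, 0, 0, 0, -0.4], [1, -225, 10, 0, 0, 0, -0.48]]

```text
time_s: 1.6
tcp_pos: [0.4399, 0.0304, 0.2897]
ee_rot: [[0.01, -1.0, -0.0], [-1.0, -0.01, 0.0], [-0.0, 0.0, -1.0]]
wrist_force: [0.8, 0.4, -0.0]
gripper_width: 0.004
gripper_force: 0.0
```

Call:
servo_tool:
  commands:
    - [[1, -25, 0, 0, 0, 0, 0], [1, -40, 0, 0, 0, 0, 0], [1, -50, 0, 0, 0, 0, 0], [1, -50, 0, 0, 0, 0, 0], [1, -50, 0, 0, 0, 0, 0]]

```text
time_s: 2.1
tcp_pos: [0.4393, 0.078, 0.2897]
ee_rot: [[0.006, -1.0, -0.0], [-1.0, -0.006, -0.0], [0.0, 0.0, -1.0]]
wrist_force: [0.3, 0.6, -0.1]
gripper_width: 0.006
gripper_force: 0.0
```

```bash
python3 - <<'E'
from h import *
from station import r
s=r.sense();print(s["tcp_pos"],s["wrist_force"],shift(s,*pose(181.5,.03,.239)))
for n in("side","wrist"):
    c=r.capture(n);np.save(n,c,allow_pickle=True);im=c["pixels"][:,:,::-1]
    if n=="side":im=cv2.resize(im[185:305,210:340],None,fx=4,fy=4,interpolation=cv2.INTER_CUBIC)
    else: im=cv2.resize(im,None,fx=.75,fy=.75)
    cv2.imwrite(f"pics/{n}1.png",im)
a,b=cv2.imread("pics/side1.png"),cv2.imread("pics/wrist1.png")
k=np.zeros((480,1000,3),np.uint8);k[:,:520]=a;k[:360,520:]=b;cv2.imwrite("pics/k1.png",cv2.resize(k,(800,384)))
E
```

```text
[0.4393138  0.07803129 0.28965842] [ 0.34332524  0.5646679  -0.08974761] (array([-31. , -30.2,  50.6]), np.float64(-0.02))
```

View pics/k1.png

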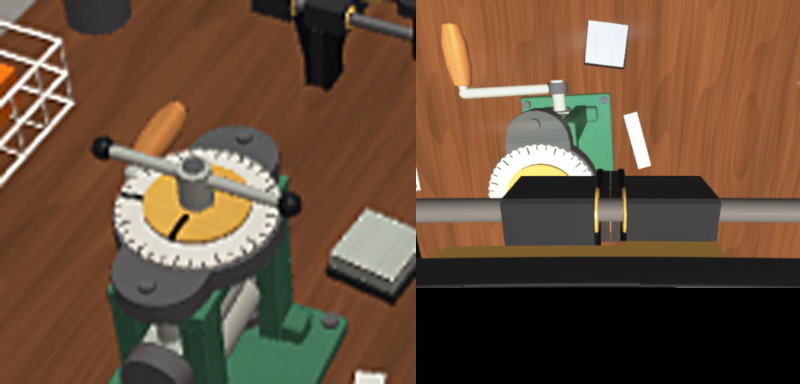

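The side view shows the handle untouched and the fingers clear behind it. The wrist view is mostly blocked by the gripper. Moving into line and then down.

Call:
servo_tool:
  commands:
    - [[1, -11, -15, 0, 0, 0, -0.02], [1, -22, -30, 0, 0, 0, -0.02], [1, -31, -30, 17, 0, 0, -0.02], [1, -31, -30, 34, 0, 0, -0.02], [1, -31, -30, 51, 0, 0, -0.02]]

```text
time_s: 2.7
tcp_pos: [0.4695, 0.109, 0.2382]
ee_rot: [[0.025, -1.0, 0.0], [-1.0, -0.025, 0.0], [-0.0, -0.0, -1.0]]
wrist_force: [1.1, -0.4, 0.1]
gripper_width: 0.004
gripper_force: 0.0
```

Call:
servo_tool:
  commands:
    - [[1, 0, 0, 0, 0, 0, 0], [1, -3, 0, 0, 0, 0, 0], [1, -6, 0, 0, 0, 0, 0], [1, -9, 0, 0, 0, 0, 0], [1, -12, 0, 0, 0, 0, 0]]

```text
time_s: 3.2
tcp_pos: [0.4694, 0.1221, 0.2395]
ee_rot: [[0.026, -1.0, 0.001], [-1.0, -0.026, 0.001], [-0.001, -0.001, -1.0]]
wrist_force: [0.4, 0.0, -1.1]
gripper_width: 0.002
gripper_force: 0.0
```

```bash
python3 - <<'E'
from h import *
from station import r
s=r.sense();print(s["tcp_pos"],s["wrist_force"])
for p in range(182,90,-6):print(p,shift(s,*pose(p,.0145,.239)))
E
```

```text
[0.46935819 0.12209226 0.23949037] [ 0.3954237   0.01093881 -1.12146812]
182 (array([-2.2,  0.3,  0.5]), np.float64(-0.009))
176 (array([-7.1,  1.6,  0.5]), np.float64(0.096))
170 (array([-12.1,   2.4,   0.5]), np.float64(0.201))
164 (array([-17.1,   2.6,   0.5]), np.float64(0.305))
158 (array([-22.2,   2.4,   0.5]), np.float64(0.41))
152 (array([-27.2,   1.6,   0.5]), np.float64(0.515))
146 (array([-32. ,   0.3,   0.5]), np.float64(0.619))
140 (array([-36.7,  -1.5,   0.5]), np.float64(0.724))
134 (array([-41.2,  -3.8,   0.5]), np.float64(0.829))
128 (array([-45.5,  -6.6,   0.5]), np.float64(0.934))
122 (array([-49.4,  -9.8,   0.5]), np.float64(1.038))
116 (array([-53. , -13.3,   0.5]), np.float64(1.143))
110 (array([-56.1, -17.3,   0.6]), np.float64(1.248))
104 (array([-58.9, -21.5,   0.6]), np.float64(1.352))
98 (array([-61.2, -26. ,   0.6]), np.float64(1.457))
92 (array([-63. , -30.7,   0.6]), np.float64(1.562))
```

Call:
servo_tool:
  commands:
    - [[1, -2, 0, 0, 0, 0, 0], [1, -5.5, 1, 0, 0, 0, 0.06], [1, -9, 2, 0, 0, 0, 0.13], [1, -13, 2.5, 0, 0, 0, 0.22], [1, -17, 2.6, 0, 0, 0, 0.305]]

```text
time_s: 3.7
tcp_pos: [0.466, 0.1389, 0.2389]
ee_rot: [[-0.279, -0.96, 0.0], [-0.96, 0.279, 0.0], [-0.0, -0.0, -1.0]]
wrist_force: [-1.0, 0.1, -0.1]
gripper_width: 0.007
gripper_force: 0.0
```

```bash
python3 - <<'E'
from h import *
from station import r
s=r.sense();print(s["tcp_pos"],s["wrist_force"],s["moment"])
for p in range(164,110,-4):print(p,shift(s,*pose(p,.0145,.239)))
c=r.capture("side");im=c["pixels"][:,:,::-1]
cv2.imwrite("pics/s2.png",cv2.resize(im[200:290,215:325],None,fx=6,fy=6,interpolation=cv2.INTER_CUBIC))
E
```

```text
[0.46596196 0.13889433 0.2389159 ] [-0.99362657  0.10261912 -0.06881866] [ 0.04972471  0.04706395 -0.03993026]
164 (array([-0.3, -0.2, -0.1]), np.float64(-0.003))
160 (array([-3.6,  0.7, -0.1]), np.float64(0.067))
156 (array([-6.9,  1.3, -0.1]), np.float64(0.137))
152 (array([-10.2,   1.8,  -0.1]), np.float64(0.206))
148 (array([-13.6,   2. ,  -0.1]), np.float64(0.276))
144 (array([-16.9,   2. ,  -0.1]), np.float64(0.346))
140 (array([-20.3,   1.7,  -0.1]), np.float64(0.416))
136 (array([-23.6,   1.3,  -0.1]), np.float64(0.486))
132 (array([-26.9,   0.5,  -0.1]), np.float64(0.555))
128 (array([-30.1,  -0.4,  -0.1]), np.float64(0.625))
124 (array([-33.3,  -1.6,  -0.1]), np.float64(0.695))
120 (array([-36.4,  -3. ,  -0.1]), np.float64(0.765))
116 (array([-39.3,  -4.6,  -0.1]), np.float64(0.835))
112 (array([-42.2,  -6.4,  -0.1]), np.float64(0.904))
```

View pics/s2.png

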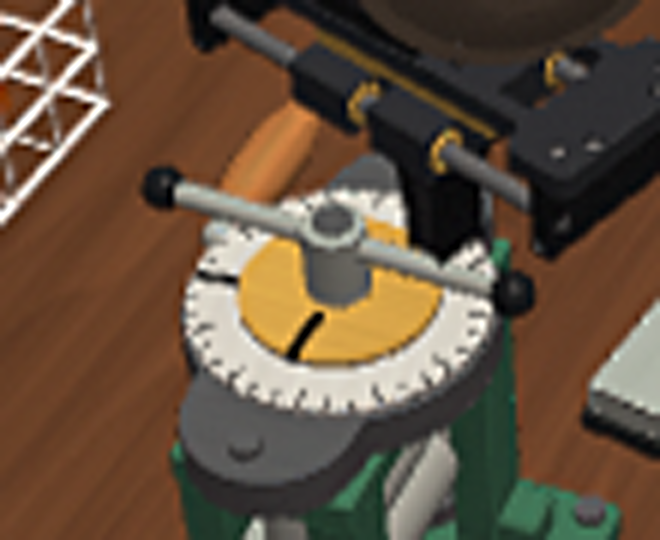

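The index is still at (263.7,259.7), so the handle hasn't turned yet. I'll project the finger into both cameras to find the offset.

```bash
python3 - <<'E'
from h import *
from station import r
s=r.sense();print(s["tcp_pos"],s["time_s"],s["wrist_force"])
R=np.array(s["ee_rot"]);t=s["tcp_pos"]
ims=[]
for n,(x0,y0) in(("side",(235,205)),("scene",(310,180))):
    c=r.capture(n);im=c["pixels"][:,:,::-1]
    k=7 if n=="side" else 7
    im=cv2.resize(im[y0:y0+75,x0:x0+57],None,fx=k,fy=k,interpolation=cv2.INTER_CUBIC)
    def pr(X):
        q=cv2.projectPoints(np.array([X],float),cv2.Rodrigues(np.array(c["R"]))[0],np.array(c["t"]),c["camera_matrix"],np.array(c["dist"]))[0][0,0];return tuple(int(v) for v in ((q-[x0,y0]+.5)*k))
    for dx in(-9.5,9.5):
        for dy in(-15,15):cv2.line(im,pr(t+R@np.array([dx,dy,11])/1e3),pr(t+R@np.array([dx,dy,-30])/1e3),(255,0,255),1)
    cv2.circle(im,pr(t+R@[0,0,.011]),4,(0,0,255),-1)
    for a in(181.5,1.5):cv2.circle(im,pr(np.r_[C+.075*np.array([np.cos(np.radians(a)),np.sin(np.radians(a))]),.242]),5,(0,255,0),2)
    ims.append(im)
cv2.imwrite("pics/k3.png",np.hstack(ims))
E
```

```text
[0.46605167 0.1392828  0.23889098] 3.75 [ 0.21760239  0.38044995 -0.44108268]
```

View pics/k3.png

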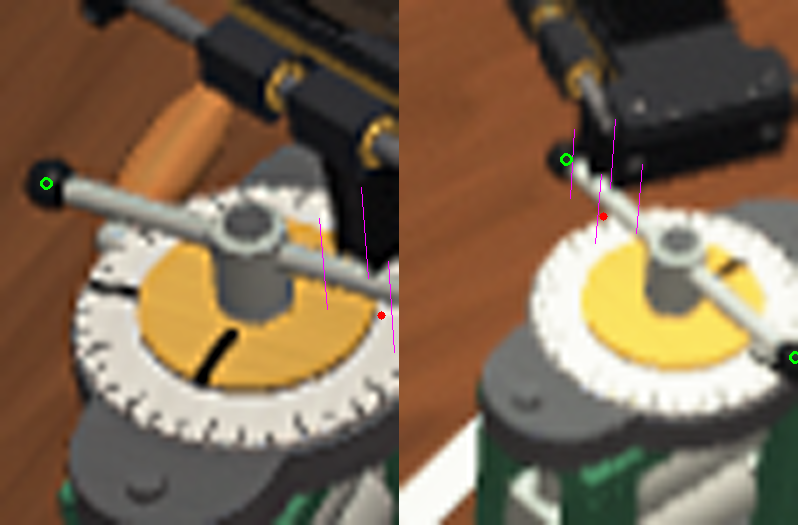

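Against the projected outline, the real finger appears above the bar in both views, so the tips may be higher than assumed. One tight close-up to settle it.

```bash
python3 - <<'E'
from h import *
from station import r
s=r.sense();R=np.array(s["ee_rot"]);t=s["tcp_pos"];print(t)
ims=[]
for n,(x0,y0) in(("side",(270,215)),("scene",(318,185))):
    c=r.capture(n);im=c["pixels"][:,:,::-1]
    im=cv2.resize(im[y0:y0+46,x0:x0+33],None,fx=12,fy=12,interpolation=cv2.INTER_CUBIC)
    im=cv2.convertScaleAbs((255*(im/255.)**.5))
    for z in(11,0,-10,-20,-30):
        q=cv2.projectPoints((t+R@np.array([0,0,z])/1e3)[None],cv2.Rodrigues(np.array(c["R"]))[0],np.array(c["t"]),c["camera_matrix"],np.array(c["dist"]))[0][0,0]
        print(n,z,(q-[x0,y0]+.5)*12)
    ims.append(im)
cv2.imwrite("pics/k4.png",np.hstack(ims))
E
```

```text
[0.46599267 0.13882681 0.2388293 ]
side 11 [235.02189658 419.18037062]
side 0 [232.0307432  378.06368351]
side -10 [229.27372598 340.1535388 ]
side -20 [226.48000586 301.72704304]
side -30 [223.64887303 262.77395419]
scene 11 [252.80684589 311.34286223]
scene 0 [255.16292208 280.031997  ]
scene -10 [257.32406261 251.27885257]
scene -20 [259.50373852 222.24710668]
scene -30 [261.702144   192.93319833]
```

View pics/k4.png

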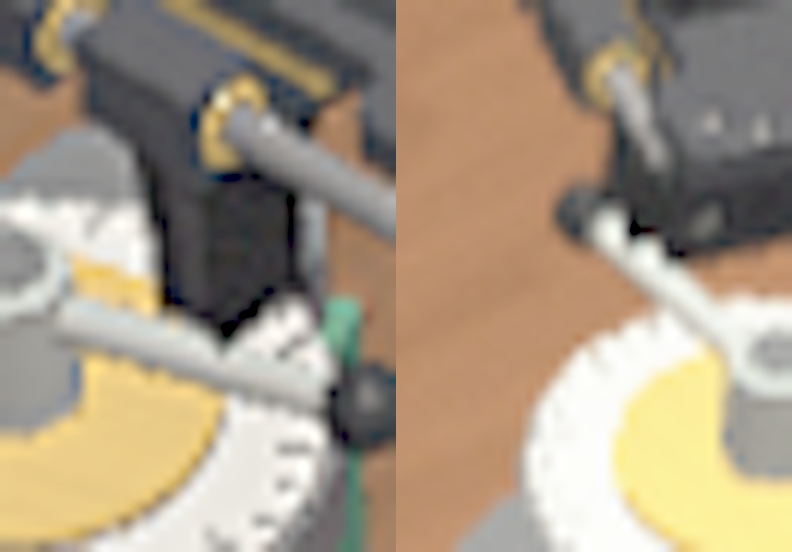

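The close-up shows the closed finger's bottom at about (230,298), where the model puts it at y = 419. So the closed tips are about 20 mm behind the TCP, at z ≈ 0.259, and passed over the bar. I'll back off and then lower by about 27 mm, which keeps the gripper body at 0.271, above the hub top at 0.254.

```bash
python3 - <<'E'
from h import *
from station import r
s=r.sense();print(shift(s,*pose(181.5,.03,.212)))
E
```

```text
(array([ 27.4, -11.2,  26.8]), np.float64(-0.303))
```

Call:
servo_tool:
  commands:
    - [[1, 8, 0, 0, 0, 0, -0.1], [1, 16, -2, 0, 0, 0, -0.2], [1, 28, -6, 0, 0, 0, -0.3], [1, 28, -6, 4, 0, 0, -0.3], [1, 28, -6, 9, 0, 0, -0.3]]

```text
time_s: 4.45
tcp_pos: [0.4642, 0.11, 0.2296]
ee_rot: [[0.019, -1.0, 0.0], [-1.0, -0.019, 0.0], [-0.0, -0.0, -1.0]]
wrist_force: [-0.1, -0.5, 0.9]
gripper_width: 0.009
gripper_force: 0.0
```

```bash
python3 - <<'E'
from h import *
from station import r
s=r.sense();print(s["tcp_pos"],s["wrist_force"],shift(s,*pose(181.5,.03,.212)))
E
```

```text
[0.46418097 0.10999876 0.229588  ] [-0.06030399 -0.53592866  0.85431111] (array([ 0.9, -5.1, 17.6]), np.float64(-0.007))
```

Call:
servo_tool:
  commands:
    - [[1, 1, -3, 4, 0, 0, 0], [1, 1, -5, 8, 0, 0, 0], [1, 1, -5, 12, 0, 0, 0], [1, 1, -5, 15, 0, 0, 0], [1, 1, -5, 17, 0, 0, 0]]

```text
time_s: 4.95
tcp_pos: [0.469, 0.1091, 0.2123]
ee_rot: [[0.021, -1.0, -0.001], [-1.0, -0.021, -0.0], [0.0, 0.001, -1.0]]
wrist_force: [-0.1, -0.1, -1.0]
gripper_width: 0.005
gripper_force: 0.0
```

Call:
servo_tool:
  commands:
    - [[1, -4, 0, 0, 0, 0, 0], [1, -8, 0, 0, 0, 0, 0], [1, -12, 0, 0, 0, 0, 0], [1, -15, 0, 0, 0, 0, 0], [1, -17, 0, 0, 0, 0, 0]]

```text
time_s: 5.45
tcp_pos: [0.4686, 0.1251, 0.213]
ee_rot: [[0.021, -1.0, -0.001], [-1.0, -0.021, -0.003], [0.003, 0.001, -1.0]]
wrist_force: [0.9, -5.6, 0.7]
gripper_width: -0.001
gripper_force: 2.7
```

```bash
python3 - <<'E'
from h import *
from station import r
s=r.sense();print(s["tcp_pos"],s["wrist_force"])
for p in range(180,150,-4):print(p,shift(s,*pose(p,.0145,.212)))
E
```

```text
[0.46856659 0.1251057  0.2129841 ] [ 0.91095639 -5.60046717  0.668486  ]
180 (array([-0.8,  0. ,  1. ]), np.float64(0.021))
176 (array([-4.1,  0.9,  1. ]), np.float64(0.091))
172 (array([-7.4,  1.5,  1. ]), np.float64(0.161))
168 (array([-10.7,   1.8,   1. ]), np.float64(0.231))
164 (array([-14.1,   2. ,   0.9]), np.float64(0.3))
160 (array([-17.4,   1.9,   0.9]), np.float64(0.37))
156 (array([-20.8,   1.5,   0.9]), np.float64(0.44))
152 (array([-24.1,   1. ,   0.9]), np.float64(0.51))
```

Contact at 5.6 N, as predicted. Sweeping on.

Call:
servo_tool:
  commands:
    - [[1, -3, 0.7, 0, 0, 0, 0.07], [1, -6.5, 1.3, 0, 0, 0, 0.14], [1, -10, 1.8, 0, 0, 0, 0.22], [1, -14, 2, 0, 0, 0, 0.3], [1, -17.5, 1.9, 0, 0, 0, 0.37]]

```text
time_s: 5.95
tcp_pos: [0.4661, 0.142, 0.213]
ee_rot: [[-0.345, -0.939, -0.001], [-0.939, 0.345, -0.003], [0.004, -0.0, -1.0]]
wrist_force: [1.5, -5.9, 0.6]
gripper_width: 0.005
gripper_force: 2.7
```

```bash
python3 - <<'E'
from h import *
from station import r
s=r.sense();print(s["tcp_pos"],s["wrist_force"])
for p in range(164,124,-4):print(p,shift(s,*pose(p,.0145,.212)))
c=r.capture("side");cv2.imwrite("pics/s5.png",cv2.resize(c["pixels"][200:290,215:325,::-1],None,fx=6,fy=6,interpolation=cv2.INTER_CUBIC))
E
```

```text
[0.46611809 0.14203551 0.21298588] [ 1.45130367 -5.93244706  0.61291652]
164 (array([ 2.7, -1.2,  1. ]), np.float64(-0.073))
160 (array([-0.5, -0. ,  1. ]), np.float64(-0.003))
156 (array([-3.8,  0.9,  1. ]), np.float64(0.066))
152 (array([-7.1,  1.6,  1. ]), np.float64(0.136))
148 (array([-10.4,   2. ,   0.9]), np.float64(0.206))
144 (array([-13.7,   2.2,   0.9]), np.float64(0.276))
140 (array([-17.1,   2.2,   0.9]), np.float64(0.346))
136 (array([-20.5,   2. ,   0.9]), np.float64(0.416))
132 (array([-23.8,   1.5,   0.9]), np.float64(0.485))
128 (array([-27.1,   0.8,   0.9]), np.float64(0.555))
```

View pics/s5.png

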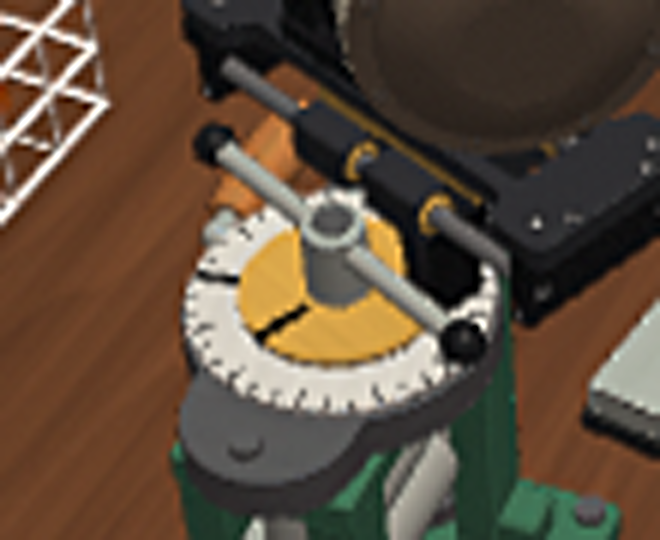

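The handle is turning: the index end is now at (258,257). Continuing, with the angle measured in code by polar sampling in the side camera.

Call:
servo_tool:
  commands:
    - [[1, -3.8, 0.9, 0, 0, 0, 0.066], [1, -7.1, 1.6, 0, 0, 0, 0.136], [1, -10.4, 2, 0, 0, 0, 0.206], [1, -13.7, 2.2, 0, 0, 0, 0.276], [1, -17.1, 2.2, 0, 0, 0, 0.346]]

```text
time_s: 6.5
tcp_pos: [0.4694, 0.1586, 0.2128]
ee_rot: [[-0.642, -0.766, -0.002], [-0.766, 0.642, -0.004], [0.004, -0.001, -1.0]]
wrist_force: [-0.5, -6.3, 2.6]
gripper_width: 0.001
gripper_force: 2.6
```

```bash
cat >>h.py <<'E'
def prof(c,rs,z,lo=-20,hi=130,Cc=(.5116,.1407)):
    th=np.arange(lo,hi,.25);a=np.radians(th)
    g=cv2.cvtColor(c["pixels"],cv2.COLOR_RGB2GRAY).astype(np.float32)
    v=[]
    for q in rs:
        X=np.c_[Cc[0]+q*np.cos(a),Cc[1]+q*np.sin(a),np.full(len(a),z)]
        p=cv2.projectPoints(X,cv2.Rodrigues(np.array(c["R"]))[0],np.array(c["t"]),c["camera_matrix"],np.array(c["dist"]))[0][:,0].astype(np.float32)
        v.append(cv2.remap(g,p[:,:1].copy(),p[:,1:].copy(),cv2.INTER_CUBIC)[:,0])
    return th,np.mean(v,0)
def dark(th,v):
    i=np.argmin(v);m=np.abs(th-th[i])<7;w=np.clip(np.percentile(v[m],85)-v[m],0,None)
    return round(float((w*th[m]).sum()/w.sum()),2),round(float(v[i]),0)
def meas(c,lo=-10,hi=100):
    return "idx",dark(*prof(c,np.arange(.026,.038,.002),.217,lo,hi)),"zero",dark(*prof(c,np.arange(.043,.053,.002),.212,-10,40))
E
python3 - <<'E'
from h import *
from station import r
import pickle
print(meas(pickle.load(open("c0.pkl","rb"))["side"],50,110))
s=r.sense();print(s["tcp_pos"],s["wrist_force"])
for p in range(144,100,-4):print(p,shift(s,*pose(p,.0145,.212)))
print(meas(r.capture("side")))
E
```

```text
('idx', (88.48, -7.0), 'zero', (12.6, 34.0))
[0.469374   0.1585541  0.21281336] [-0.45724693 -6.28063164  2.64345374]
144 (array([ 2.6, -1.4,  0.8]), np.float64(-0.069))
140 (array([-0.6, -0.2,  0.8]), np.float64(0.0))
136 (array([-3.8,  0.7,  0.8]), np.float64(0.07))
132 (array([-7.1,  1.3,  0.8]), np.float64(0.14))
128 (array([-10.5,   1.8,   0.8]), np.float64(0.21))
124 (array([-13.8,   2. ,   0.8]), np.float64(0.28))
120 (array([-17.2,   1.9,   0.7]), np.float64(0.349))
116 (array([-20.6,   1.7,   0.7]), np.float64(0.419))
112 (array([-23.9,   1.2,   0.7]), np.float64(0.489))
108 (array([-27.2,   0.4,   0.7]), np.float64(0.559))
104 (array([-30.4,  -0.5,   0.7]), np.float64(0.629))
('idx', (45.46, 24.0), 'zero', (12.59, 35.0))
```

Call:
servo_tool:
  commands:
    - [[1, -3.8, 0.7, 0, 0, 0, 0.07], [1, -7.1, 1.3, 0, 0, 0, 0.14], [1, -10.5, 1.8, 0, 0, 0, 0.21], [1, -13.8, 2, 0, 0, 0, 0.28], [1, -17.2, 1.9, 0, 0, 0, 0.349]]

```text
time_s: 7.05
tcp_pos: [0.4782, 0.1731, 0.2126]
ee_rot: [[-0.865, -0.501, -0.004], [-0.501, 0.866, -0.004], [0.005, -0.001, -1.0]]
wrist_force: [-3.1, -5.2, 2.8]
gripper_width: 0.003
gripper_force: 2.6
```

```bash
cat >>h.py <<'E'
def fine(c,lo,hi):
    o=[]
    for Cc in((.5116,.1407),(.5096,.1407),(.5116,.1427)):
        i=dark(*prof(c,[.034,.036,.038],.217,lo,hi,Cc))[0];z=dark(*prof(c,[.043,.045,.047],.212,-10,40,Cc))[0];o.append((i,z,round(i-z,2)))
    return o
E
python3 - <<'E'
from h import *
from station import r
s=r.sense();print(s["tcp_pos"],s["wrist_force"])
for p in range(124,98,-2):print(p,shift(s,*pose(p,.0145,.212)))
c=r.capture("side");print(meas(c,5,60),fine(c,5,60))
E
```

```text
[0.47822214 0.1731003  0.21261878] [-3.13713526 -5.17301266  2.76244875]
124 (array([ 2.6, -1.6,  0.6]), np.float64(-0.069))
122 (array([ 1. , -1. ,  0.6]), np.float64(-0.034))
120 (array([-0.6, -0.5,  0.6]), np.float64(0.001))
118 (array([-2.2,  0. ,  0.6]), np.float64(0.036))
116 (array([-3.8,  0.4,  0.6]), np.float64(0.071))
114 (array([-5.5,  0.8,  0.6]), np.float64(0.106))
112 (array([-7.1,  1.1,  0.6]), np.float64(0.141))
110 (array([-8.8,  1.4,  0.6]), np.float64(0.176))
108 (array([-10.5,   1.5,   0.6]), np.float64(0.21))
106 (array([-12.1,   1.7,   0.6]), np.float64(0.245))
104 (array([-13.8,   1.7,   0.5]), np.float64(0.28))
102 (array([-15.5,   1.8,   0.5]), np.float64(0.315))
100 (array([-17.2,   1.7,   0.5]), np.float64(0.35))
('idx', (57.9, 29.0), 'zero', (12.54, 31.0)) [(57.09, 12.69, 44.4), (55.55, 12.5, 43.05), (56.63, 10.12, 46.51)]
```

```bash
python3 - <<'E'
from h import *
from station import r
c=r.capture("side");print(meas(c,10,45),fine(c,10,45))
th,v=prof(c,[.034,.036,.038],.217,0,70);print(v[::8].round())
im=cv2.resize(c["pixels"][215:285,230:310,::-1],None,fx=8,fy=8,interpolation=cv2.INTER_CUBIC);cv2.imwrite("pics/s6.png",im)
E
```

```text
('idx', (17.12, 44.0), 'zero', (12.46, 31.0)) [(28.22, 12.56, 15.66), (26.66, 11.84, 14.82), (24.81, 10.03, 14.78)]
[37. 37. 41. 40. 37. 39. 42. 43. 47. 49. 51. 50. 43. 37. 34. 37. 42. 47.
 50. 50. 48. 47. 46. 45. 40. 33. 27. 23. 22. 22. 22. 24. 25. 25. 23.]
```

The side view is now blocked by the gripper at the index. I'll push about 8° more, leaving a margin, then back off straight from the bar and measure.

Call:
servo_tool:
  commands:
    - [[1, -2.2, 0, 0, 0, 0, 0.036], [1, -3.8, 0.4, 0, 0, 0, 0.07], [1, -5.5, 0.8, 0, 0, 0, 0.106], [1, -7, 1.1, 0, 0, 0, 0.14], [1, -7, 1.1, 0, 0, 0, 0.14]]

```text
time_s: 7.65
tcp_pos: [0.4839, 0.1784, 0.2125]
ee_rot: [[-0.926, -0.379, -0.003], [-0.379, 0.926, -0.002], [0.004, -0.001, -1.0]]
wrist_force: [-4.1, -4.5, 2.6]
gripper_width: 0.003
gripper_force: 2.3
```

Call:
servo_tool:
  commands:
    - [[1, 15, 0, 0, 0, 0, 0], [1, 40, 0, 0, 0, 0, 0], [1, 70, 0, 0, 0, 0, 0], [1, 90, 0, 0, 0, 0, 0], [1, 90, 0, 0, 0, 0, 0]]

```text
time_s: 8.15
tcp_pos: [0.4005, 0.1453, 0.2132]
ee_rot: [[-0.925, -0.38, 0.001], [-0.38, 0.925, 0.003], [-0.002, 0.002, -1.0]]
wrist_force: [0.5, 0.3, -0.7]
gripper_width: 0.007
gripper_force: 0.0
```

```bash
python3 - <<'E'
from h import *
from station import r
c=r.capture("side");print(meas(c,-5,45),fine(c,-5,45))
th,v=prof(c,[.034,.036,.038],.217,-10,60);print(v[::8].round())
im=cv2.resize(c["pixels"][215:285,230:310,::-1],None,fx=8,fy=8,interpolation=cv2.INTER_CUBIC);cv2.imwrite("pics/s7.png",im)
E
```

```text
('idx', (17.13, 18.0), 'zero', (12.45, 26.0)) [(17.72, 12.52, 5.2), (16.45, 11.65, 4.8), (14.75, 10.01, 4.74)]
[169. 170. 171. 170. 171. 173. 175. 177. 181. 188. 183. 140.  74.  21.
  13.  44.  91. 139. 177. 197. 187. 175. 172. 172. 172. 171. 171. 170.
 169. 167. 167. 165. 163. 163. 167.]
```

Clear view now: the index is about 5° short of zero and the handle stayed put. One more 5° push (φ 112→107).

```bash
python3 - <<'E'
from h import *
from station import r
s=r.sense()
print(pose(112,.0145,.212)[0])
for p,o in((109,.03),(109,.018),(108,.0145),(107,.0145)):print(p,o,shift(s,*pose(p,o,.212)))
E
```

```text
[0.48382393 0.17761866 0.212     ]
109 0.03 (array([-74.7,  -0.3,   1.7]), np.float64(0.058))
109 0.018 (array([-86.7,  -1. ,   1.7]), np.float64(0.058))
108 0.0145 (array([-91. ,  -1. ,   1.7]), np.float64(0.075))
107 0.0145 (array([-91.8,  -0.8,   1.7]), np.float64(0.093))
```

Call:
servo_tool:
  commands:
    - [[1, -40, 0, 0, 0, 0, 0], [1, -75, 0, 0, 0, 0, 0], [1, -88, 0, 0, 0, 0, 0], [1, -92, 0.5, 0, 0, 0, 0.044], [1, -94, 1, 0, 0, 0, 0.087]]

```text
time_s: 8.7
tcp_pos: [0.4881, 0.1817, 0.2118]
ee_rot: [[-0.956, -0.294, -0.004], [-0.294, 0.956, -0.002], [0.005, -0.0, -1.0]]
wrist_force: [-4.6, -0.1, 3.3]
gripper_width: 0.005
gripper_force: 2.5
```

Call:
servo_tool:
  commands:
    - [[1, 0, 0, 0, 0, 0, 0], [1, 15, 0, 0, 0, 0, 0], [1, 40, 0, 0, 0, 0, 0], [1, 70, 0, 0, 0, 0, 0], [1, 90, 0, 0, 0, 0, 0]]

```text
time_s: 9.2
tcp_pos: [0.402, 0.1551, 0.2127]
ee_rot: [[-0.955, -0.297, 0.001], [-0.297, 0.955, 0.001], [-0.002, 0.001, -1.0]]
wrist_force: [0.1, 0.1, 0.8]
gripper_width: 0.003
gripper_force: 0.0
```

```bash
python3 - <<'E'
from h import *
from station import r
c=r.capture("side");print(meas(c,-5,45),fine(c,-5,45))
im=cv2.resize(c["pixels"][215:285,230:310,::-1],None,fx=8,fy=8,interpolation=cv2.INTER_CUBIC);cv2.imwrite("pics/s8.png",im)
E
```

```text
('idx', (11.52, 16.0), 'zero', (12.39, 31.0)) [(12.11, 12.4, -0.29), (10.96, 10.17, 0.79), (9.04, 9.97, -0.93)]
```

View pics/s8.png

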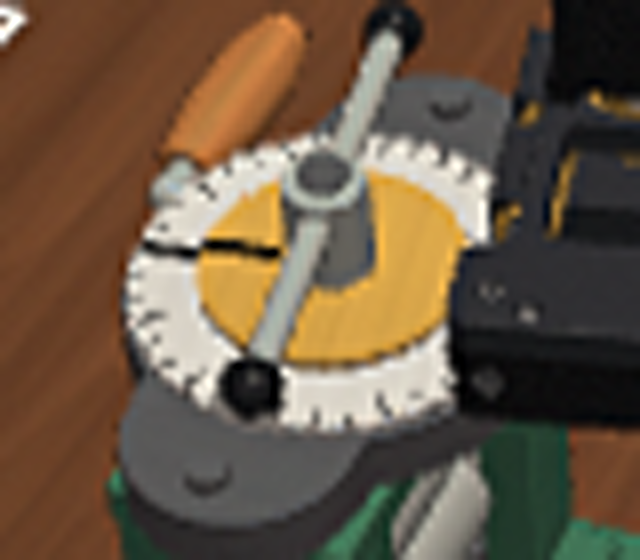

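The index line at (205,245) meets the zero line at (197,252); the small step fits the skirt being 5 mm higher. The measured error is within about 1° and the hand is clear, so I'm handing in.

Call:
servo_tool:
  commands:
    - [[1, 10, 0, 0, 0, 0, 0], [1, 10, 0, -20, 0, 0, 0], [1, 10, 0, -40, 0, 0, 0], [1, 10, 0, -40, 0, 0, 0], [1, 10, 0, -40, 0, 0, 0]]

```text
time_s: 9.75
tcp_pos: [0.3935, 0.1527, 0.2526]
ee_rot: [[-0.955, -0.296, 0.001], [-0.296, 0.955, 0.001], [-0.001, 0.001, -1.0]]
wrist_force: [0.3, 0.6, 0.0]
gripper_width: 0.004
gripper_force: 0.0
```

```bash
python3 - <<'E'
from station import r
print(r.sense()["wrist_force"]);print(r.finish_job())
E
```

```text
[0.28965339 0.60012524 0.0399687 ]
the job is handed in; nothing more can be done
None
```

I turned the T-handle clockwise until its index line was within about 1° of the zero line (side-camera measurement), took the hand clear and handed the job in at about 10 s; the hand-in gave no verdict.

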